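Load the sample carousel and discard the spent vial

ROBOT

A 6-joint arm with a two-finger parallel gripper is mounted at the origin on a cart in front of the work surface, level with it; the furniture and walls round the work are solid. World frame = base frame: x ahead of the robot, y to its left, z up, the work surface at z = 0. Lengths are in m, angles in rad, forces in N, time in s.
With the tool pointing down it reaches from about 0.35 to 0.975 m from the base axis. Payload 4.9 kg.
Tool frame: the origin (TCP) lies at the very end of the fingers, on their centre line; the grasp point (between the pads) lies manip.grip_point_offset behind it (manip.grip_point_offset is the distance from the TCP to the grasp point, in m); z points along the fingers, y is the direction in which the jaws open and shut (so a half turn about z gives the same grasp; the last joint's range is limited). The gripper opens to 85 mm and grips with 20 to 120 N. Pads are 22 mm wide; open, the fingers measure 114 mm over their backs; the gripper's body (76 mm by 85 mm) begins 54 mm behind the grasp point. The pads swing forward as they close: fully open they stand 13 mm farther back than shut.
Start: joints at [-1.459, 0.053, 1.613, -0, 1.476, -0.119], TCP at [0.143, -0.608, 0.231] pointing down, gripper open.
Joint ranges: [-3.01, 3.01], [-1.01, 2.22], [0.06, 2.58], [-1.02, 4.17], [0.09, 2.62], [-3.14, 3.14]. Speed limits (rad/s): [2.57, 2.57, 3.14, 3.14, 3.14, 3.14].

INTERFACE

Orientations are given as a unit quaternion [w, x, y, z].
In Python, from plant import status, grab_frame, camera_params, ticket, boxes_of, outline_of, manip gives the robot as it stands. The module is installed in compiled form; this text tells all that it offers.
- The arm moves only by the tool play_rows, never from a script. Its argument "deltas" is a list of rows, each a list of 2 entries, a list of its own where there are three numbers: the shift along the world's x, y, z in m, then the turn about the world's z in rad. A call has 1 to 5 rows; each row is the pose to reach, as a shift and turn from the pose commanded when the call began; what a row does not reach only later rows make up. A row lasts 1/8 s, in which the tool goes at most 62.5 mm and 10.7 degrees, less where a joint would pass 70% of its speed; a pose out of reach is approached as far as the arm can. A call with a gripper value outside its range is refused whole. "grip" is the opening, from -1 (shut) to 1 (fully open), set as the call begins (left out, the last holds). The fingers move at their own pace and stop on an object; the grip force is fixed at half the most. Time passes only in rows, so rows that repeat a pose let the fingers close. It gives the time, the measured TCP pose, the force and the opening at its end, in the units of the state.
- status.state(): the state, without advancing time (a new reading comes with each control period).
- grab_frame(name): name is "side" or "top" or "wrist"; returns (picture, depth): 384x512x3 uint8, blue, green, red; 384x512 float32, m along the optical axis (not along the pixel's ray), 0 where there is no reading.
- camera_params(name): a dict with "mtx" (3x3 intrinsics, pixels), "distortion" ([k1, k2, p1, p2, k3] as OpenCV has them; the pictures are not rectified), "world_from_camera" (4x4, takes a point from camera to world coordinates). Camera axes: x right, y up, looking along -z (the intrinsics and any distortion apply to the point x, -y, -z); pixel columns grow to the right and rows downward; lengths in m; the calibration is good to about 2 mm. A picture is of the moment at which its call begins: read the wrist's pose just before it. camera_params takes no time and is no camera call; for the wrist camera it gives the pose at the moment of the call.
- ticket.job_done(): hands the job in, once; it reports no verdict.
Trained networks look in the newest picture that a camera, given by its name, has taken for a name from the list of things; names that differ only in an ending like _2 or _b are one class to them, and where a whole thing is asked for, a point or a joint stands for the part that bears it (a point fixed in the world has none). Each returns a list of dicts, best first, with "confidence" (0 to 1); they miss things now and then, are a little off and sometimes report something else, mostly with a low value. They report only what shows in the picture. A call takes as long as a camera call.
- boxes_of(camera, name): "box" ([left, top, right, bottom] in pixels, round what is visible of it).
- outline_of(camera, name): "region" (384x512 bool, what is visible of it) and "box" ([left, top, right, bottom] in pixels, round what is visible of it).
The state is a dict: "time": time; "joint_pos": joint angles; "joint_vel": joint speeds; "joint_efforts": joint torques, N m; "tool_pos": TCP position; "tool_rot": TCP orientation; "contact_force": force on the tool from outside, world axes, zero at the start; "ft_torque": the same for the moment, N m; "gripper_width": opening from 0.0 (shut) to 1.0 (fully open).
Only numpy, scipy, OpenCV 4.12 (cv2) and the standard library are available. Lean on these libraries where they do the work, as an engineer would, in place of code of your own. Each camera call takes 0.05 s, during which the arm holds its last target.

TASK

Load the fresh sample: turn the sample carousel by its black bar grip until its scale reads 60 against the red index line, which brings the empty blue cup under the steel funnel, then drop the blue-capped vial through the funnel into that cup. Drop the spent, black-capped vial into the orange waste pot, which stays standing, and leave the white-capped vial on the worktop, the tape roll and the other things where they are.

Things in the scene. Friction and masses are not known exactly. Their poses are not given: they have to be found in the camera images.
- carousel (a joint): angle of the carousel's disc = the scale reading at the index line, in rad (60 degrees = 1.047). Grows when the disc turns anticlockwise seen from above (the figures run clockwise round the disc, 0 to 330, ticks every 5 degrees, a long red tick at 60). Turns freely from -0.7 to 2.2 with a friction of 0.12 N m and stays where it is left; starts between 0 and 0.45
- knob_grip (a point): centre of the black plastic bar grip on the carousel's axis, the height to grip it at; turns with the disc. The bar is 56 mm long, 18 mm wide and 46 mm high, its top is 16 mm above this point and 150 mm above the worktop. This point's frame is the disc's, z up: the bar's long direction lies at -30 degrees (-0.524 rad) about z from the frame's x axis. Grip it across its 18 mm width
- funnel_mouth (a point): centre of the mouth of the steel funnel, level with its rim, 108 mm above the worktop; fixed on the carousel's base at 75 mm from the axis, on the side opposite the index. Inner diameter 68 mm at the mouth, narrowing within 23 mm to a throat of 38 mm, 6 mm long, whose lower end is 4 mm above the cups
- empty_cup (a point): middle of the inner floor of the empty, blue cup of the carousel (25 mm above the worktop); 75 mm from the axis; inner diameter 42 to 44 mm, 50 mm deep inside, rim 75 mm above the worktop. It lies under the funnel when the scale reads 60. The three grey cups hold white-capped vials that are fixed
- carousel_base: grey fixed round base of the carousel, 248 mm across; origin on the axis at the worktop, z up, x axis from the index line (at -x) to the funnel (at +x, its post at 125 to 151 mm, 103 mm high). The disc on it is white, 234 mm across, top 22 mm above the worktop. The analyser cabinet on the left of it is 340 mm high, the dispenser behind on the right 330 mm: go over or round them
- vial_blue: fresh sample: glass vial with a blue screw cap, 22 mm diameter, 48 mm high (cap 20 mm wide, the top 10 mm), about 20 g, standing on the worktop; origin in the middle of its underside, z along the vial to the cap
- vial_black: spent sample: the same vial with a black cap, 22 mm diameter, 48 mm high, standing; origin in the middle of its underside, z along the vial to the cap
- vial_white: bystander: the same vial with a white cap, standing on the worktop; origin in the middle of its underside
- waste_pot: open orange round pot, loose, 0.3 kg, 86 mm across the rim, 78 mm high, wall 3 mm; origin in the middle of its underside, z up
- tape: bystander: roll of tan tape lying flat, 52 mm diameter, 19 mm high; origin in the middle of its underside
- carton_a: bystander: red-brown carton 60 x 95 x 50 mm behind the carousel; origin in the middle of its underside

How it is judged:
On the way, in this order (a step that is already met when the one before it is completed fails the run):
1. the carousel is set so that its scale reads 60 (within 4 degrees) at the index line (value of joint carousel between 0.977 and 1.117 rad and velocity of joint carousel between -0.05 and 0.05 rad/s), for 0.3 s.
2. the blue-capped vial has dropped through the funnel into the empty cup (horizontal distance between vial_blue and empty_cup below 0.018 m and height (world z) of vial_blue below 0.05 m and horizontal distance between funnel_mouth and empty_cup below 0.012 m), for 0.2 s.
At the end, for the whole second after the job is handed in: Scale at 60 within 4 degrees; blue-capped vial at rest in the blue cup (within 18 mm of its middle, under 25 mm above its floor); black-capped vial at rest inside the upright waste pot; white-capped vial standing, and it, tape roll and red-brown carton within 30 mm of their starts (value of joint carousel between 0.977 and 1.117 rad and horizontal distance between vial_blue and empty_cup below 0.018 m and height (world z) of vial_blue below 0.05 m and horizontal distance between vial_black and waste_pot below 0.042 m and height (world z) of vial_black below 0.065 m and contact force between vial_black and waste_pot above 0.02 N and angle between each of waste_pot, vial_white's own z axis and vertical below 0.1 rad and height (world z) of waste_pot below 0.01 m and linear speed of each of vial_blue, vial_black below 0.02 m/s and distance of each of vial_white, tape, carton_a from where it was at the start of the episode below 0.03 m); the robot touches nothing.
It fails at once if the waste pot is tipped over (angle between waste_pot's own z axis and vertical above 0.5 rad).
It fails at once if the white-capped vial is knocked over or taken away (angle between vial_white's own z axis and vertical above 0.5 rad or distance of vial_white from where it was at the start of the episode above 0.05 m).
It also fails if it takes over 66 s, if anything falls off the work surface, if the arm or the gripper's body presses on something with over 40 N, if the wrist force passes 120 N, or if a joint passes its speed limit or range.

## Working session

There is one attempt and no reset: what is moved stays moved. The work goes in short steps, Python scripts to look and compute and a tool call to move; the robot and the scene stay as the last step left them, time stands still between calls to the robot, and variables do not carry over. Pictures are saved under pics/ and viewed, and the job is handed in when it is done.

Besides the shell and the picture viewer there is one more tool, called after "Call:" in YAML: its name, and indented under it one key for each argument. play_rows: Moves the arm, as the interface text tells. Its arguments: {"type":"object","properties":{"deltas":{"type":"array"},"grip":{"type":"number"}},"required":["deltas"]}

```bash
mkdir -p pics; ls
python3 - <<'E'
from plant import *
import cv2
print(status.state()); print(manip.grip_point_offset)
for n in("side","top","wrist"):
    p,d=grab_frame(n); cv2.imwrite(f"pics/{n}0.png",p)
    c=camera_params(n); print(n,c["mtx"],c["distortion"],c["world_from_camera"])
E
```

```text
pics
{'time': 0.0, 'joint_pos': array([-1.45897283e+00,  5.33495796e-02,  1.61424824e+00, -1.92338892e-06,
        1.47603241e+00, -1.19000224e-01]), 'joint_vel': array([-0.00186761,  0.00083697, -0.00027541,  0.00065085,  0.00026416,
        0.00037985]), 'joint_efforts': array([-8.03621037e-05, -3.93681693e+01, -3.70180535e+01, -2.25263835e-05,
        7.02950754e-03,  1.62859422e-06]), 'tool_pos': array([ 0.1429181 , -0.60781112,  0.23009488]), 'tool_rot': array([-1.01878776e-03,  9.93346914e-01,  1.15155852e-01,  2.69850222e-06]), 'contact_force': array([-0.26522552,  0.57665191,  0.47276143]), 'ft_torque': array([0.01173434, 0.04451962, 0.04788829]), 'gripper_width': 0.9980676519834243}
0.0187
side [[468.52205216   0.         260.63706998]
 [  0.         468.52205216 194.71894226]
 [  0.           0.           1.        ]] [-0.07913175  0.          0.          0.          0.        ] [[ 0.9987631   0.04565114 -0.01970393  0.51638562]
 [-0.04449859  0.64385299 -0.76385417 -0.89439602]
 [-0.02218438  0.76378616  0.64508802  0.79895139]
 [ 0.          0.          0.          1.        ]]
top [[400.08725525   0.         258.79183598]
 [  0.         400.08725525 192.61436265]
 [  0.           0.           1.        ]] [-0.13033275  0.          0.          0.          0.        ] [[-0.00742287  0.99294117 -0.11837539  0.39282029]
 [-0.99984328 -0.00927241 -0.01508128 -0.09954   ]
 [-0.01607245  0.11824489  0.99285438  1.29026241]
 [ 0.          0.          0.          1.        ]]
wrist [[269.22171699   0.         257.41221691]
 [  0.         269.22171699 190.67987689]
 [  0.           0.           1.        ]] [-0.05313874  0.          0.          0.          0.        ] [[ 0.22760018  0.92406312  0.30709201  0.22257519]
 [-0.97375267  0.21662464  0.06985347 -0.59032338]
 [-0.00197468 -0.31493032  0.94911274  0.37354991]
 [ 0.          0.          0.          1.        ]]
```

View pics/top0.png

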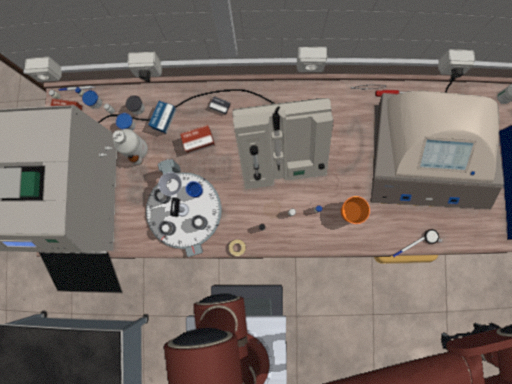

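View pics/side0.png

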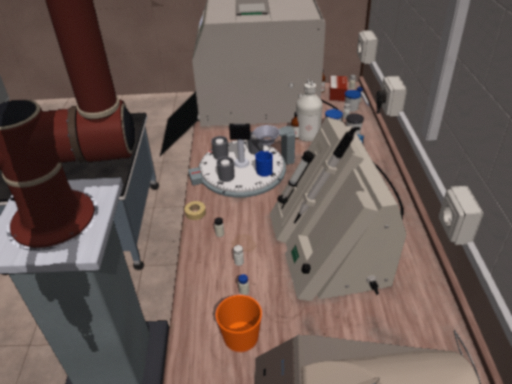

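View pics/wrist0.png

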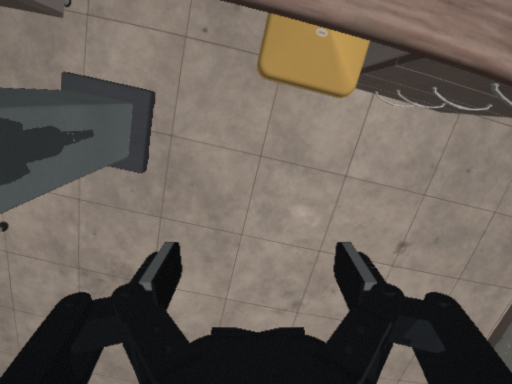

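The top picture shows the carousel at (183,210), the pot at (355,210), the blue vial at (318,209), the white at (292,212), the black at (262,227) and the tape at (237,248). Next I measure them.

```bash
cat > h.py <<'E'
from plant import *
import cv2, numpy as np
def ray(c,px):
    k=camera_params(c) if isinstance(c,str) else c
    u=cv2.undistortPoints(np.array([[px]],float),k["mtx"],np.array(k["distortion"]))[0,0]
    T=k["world_from_camera"]; return T[:3,3],T[:3,:3]@np.array([u[0],-u[1],-1.])
def onz(c,px,z):
    o,d=ray(c,px); return o+d*(z-o[2])/d[2]
def proj(c,P):
    k=camera_params(c) if isinstance(c,str) else c
    T=k["world_from_camera"]; q=(np.atleast_2d(P)-T[:3,3])@T[:3,:3]
    q=q*[1,-1,-1]
    return cv2.projectPoints(q,np.zeros(3),np.zeros(3),k["mtx"],np.array(k["distortion"]))[0][:,0]
def cloud(c,k,d,mask):
    v,u=np.nonzero(mask&(d>0)); uu=cv2.undistortPoints(np.stack([u,v],1)[:,None].astype(float),k["mtx"],np.array(k["distortion"]))[:,0]
    z=d[v,u]; q=np.stack([uu[:,0]*z,-uu[:,1]*z,-z],1); T=k["world_from_camera"]
    return q@T[:3,:3].T+T[:3,3]
E
python3 - <<'E'
from h import *
for c in("top","side"):
    p,d=grab_frame(c);k=camera_params(c); np.savez(f"f_{c}.npz",p=p,d=d)
    for n in("vial_blue","vial_black","vial_white","waste_pot","tape","carousel_base","knob_grip","empty_cup","carton_a"):
        r=outline_of(c,n)
        for o in r[:3]:
            P=cloud(c,k,d,o["region"])
            if len(P): 
                t=np.percentile(P[:,2],90); Q=P[P[:,2]>t-.006]
                print(c,n,round(o["confidence"],2),np.round(o["box"]),len(P),"med",np.round(np.median(P,0),3),"topz",round(t,3),"mid",np.round((Q.min(0)+Q.max(0))/2,3), "mean",np.round(Q.mean(0),3))
    b=dict(top=(130,150,260,270),side=(170,110,310,210))[c]
    cv2.imwrite(f"pics/{c}1.png",cv2.resize(p[b[1]:b[3],b[0]:b[2]],None,fx=5.5,fy=5 if 0 else 4.9,interpolation=cv2.INTER_CUBIC))
print(status.state()["time"])
E
```

```text
top vial_blue 0.4 [312. 206. 323. 209.] 42 med [ 0.49  -0.263  0.048] topz 0.052 mid [ 0.489 -0.266  0.051] mean [ 0.49  -0.266  0.05 ]
top vial_white 0.54 [288. 209. 294. 215.] 43 med [ 0.479 -0.181  0.047] topz 0.051 mid [ 0.481 -0.183  0.049] mean [ 0.481 -0.182  0.049]
top waste_pot 0.82 [342. 196. 371. 224.] 613 med [ 0.485 -0.388  0.019] topz 0.077 mid [ 0.483 -0.376  0.078] mean [ 0.482 -0.379  0.077]
top tape 0.43 [228. 238. 245. 257.] 159 med [ 0.369 -0.007  0.019] topz 0.022 mid [ 0.37  -0.009  0.022] mean [ 0.37  -0.009  0.019]
top carousel_base 0.85 [145. 158. 221. 259.] 5063 med [0.491 0.161 0.023] topz 0.099 mid [0.552 0.189 0.124] mean [0.561 0.186 0.113]
top knob_grip 0.92 [150. 173. 220. 246.] 3792 med [0.483 0.157 0.023] topz 0.072 mid [0.493 0.166 0.11 ] mean [0.485 0.167 0.098]
top empty_cup 0.76 [150. 172. 220. 246.] 3825 med [0.484 0.157 0.023] topz 0.073 mid [0.497 0.166 0.11 ] mean [0.487 0.168 0.098]
top carton_a 0.95 [181. 125. 214. 156.] 623 med [0.715 0.116 0.05 ] topz 0.054 mid [0.721 0.117 0.053] mean [0.72  0.117 0.051]
side vial_blue 0.64 [239. 277. 24
[... 358 characters left out ...]
mean [ 0.481 -0.185  0.048]
side waste_pot 0.57 [214. 298. 260. 350.] 2075 med [ 0.481 -0.358  0.045] topz 0.076 mid [ 0.482 -0.375  0.076] mean [ 0.481 -0.376  0.075]
side tape 0.83 [184. 202. 206. 218.] 292 med [ 0.371 -0.017  0.017] topz 0.02 mid [ 0.371 -0.008  0.019] mean [ 0.371 -0.011  0.019]
side carousel_base 0.7 [189. 123. 293. 194.] 5552 med [0.504 0.151 0.026] topz 0.103 mid [0.552 0.187 0.125] mean [0.537 0.177 0.117]
side knob_grip 0.68 [198. 124. 283. 192.] 3904 med [0.49  0.147 0.026] topz 0.09 mid [0.501 0.162 0.119] mean [0.492 0.16  0.127]
side empty_cup 0.64 [200. 118. 282. 192.] 4018 med [0.491 0.146 0.025] topz 0.089 mid [0.509 0.171 0.118] mean [0.493 0.16  0.127]
1.15
```

View pics/top1.png

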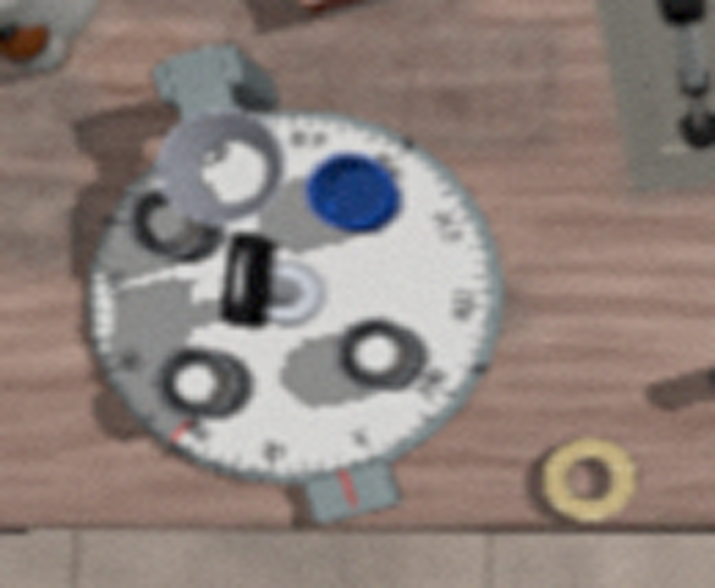

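View pics/side1.png

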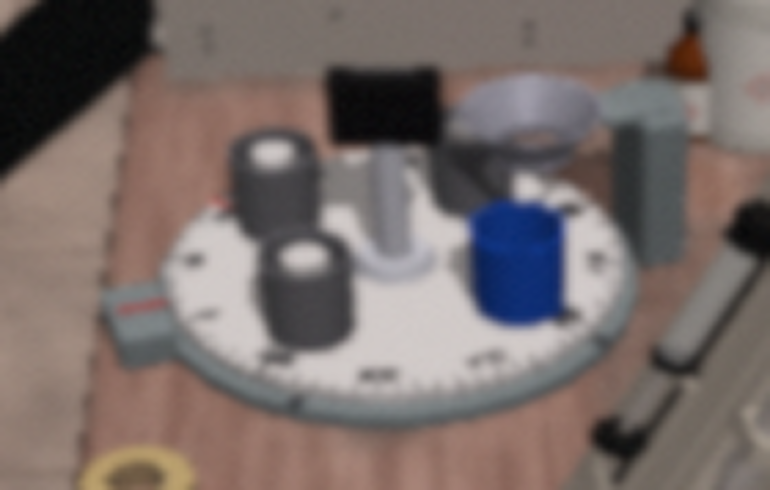

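Run:
```python
from h import *
k=camera_params("top"); f=np.load("f_top.npz");p=f["p"];d=f["d"]
b=(130,150)
P=lambda x,y,z:onz(k,(b[0]+x/5.5-.4,b[1]+y/4.9-.4),z)
# disc rim clicks (white/grey edge)
hsv=cv2.cvtColor(p,cv2.COLOR_BGR2HSV)
full=cloud("top",k,d,np.ones(d.shape,bool))
v,u=np.nonzero(d>0)
# disc: points z within .012-.03 near
m=(abs(full[:,2]-.022)<.006)&(np.hypot(full[:,0]-.49,full[:,1]-.16)<.16)
Q=full[m]; print("base level pts",len(Q))
from scipy.optimize import least_squares
pts=Q[:,:2]; h=cv2.convexHull(pts.astype(np.float32))[:,0]
print(cv2.minEnclosingCircle(pts.astype(np.float32)))
r=lambda q,R:np.hypot(h[:,0]-q[0],h[:,1]-q[1])-R
s=least_squares(lambda q:r(q,.124),[.49,.16],loss="soft_l1",f_scale=.002);print("centre",s.x,np.round(s.fun,3)[:40])
c=s.x
for nm,x,y,z in(("index top",343,472,.025),("index bot",352,508,.025),("tick60",180,432,.022)):
    q=P(x,y,z)[:2];print(nm,q,np.hypot(*(q-c)),np.degrees(np.arctan2(*(q-c)[::-1])))
# bar
m=(full[:,2]>.135)&(np.hypot(full[:,0]-c[0],full[:,1]-c[1])<.06)
print("bar",cv2.minAreaRect(full[m][:,:2].astype(np.float32)),full[m].mean(0),len(full[m]))
fs=np.load("f_side.npz");F=cloud("side",camera_params("side"),fs["d"],np.ones((384,512),bool))
m=(F[:,2]>.11)&(np.hypot(F[:,0]-c[0],F[:,1]-c[1])<.045);B=F[m]
print("bar side",cv2.minAreaRect(B[:,:2].astype(np.float32)),B.mean(0),len(B),B[:,2].max())
# funnel
m=(full[:,2]>.101)&(full[:,2]<.114)&(np.hypot(full[:,0]-c[0],full[:,1]-c[1])<.12)
print("funnel",cv2.minEnclosingCircle(full[m][:,:2].astype(np.float32)))
# blue cup
bm=(hsv[...,0]>105)&(hsv[...,0]<128)&(hsv[...,1]>150)
bm[:, :182]=0;bm[:,210:]=0;bm[:175]=0;bm[205:]=0
B=cloud("top",k,d,bm);B=B[B[:,2]>.068];print("bluecup",cv2.minEnclosingCircle(B[:,:2].astype(np.float32)),len(B))
# pot rim
O=full[(full[:,2]>.07)&(np.hypot(full[:,0]-.483,full[:,1]+.376)<.06)]; print("pot",cv2.minEnclosingCircle(O[:,:2].astype(np.float32)))
# ticks projections of black vial
O=full[(full[:,2]>.035)&(np.hypot(full[:,0]-.435,full[:,1]+.09)<.03)]; print("black",O.mean(0),len(O))
```

```text
base level pts 3062
((0.49209120869636536, 0.160018190741539), 0.14960147440433502)
centre [0.47994641 0.16442312] [ 0.037  0.002  0.002  0.002  0.    -0.007 -0.008 -0.01  -0.011 -0.009
 -0.009  0.013  0.014  0.014  0.014  0.016  0.015 -0.011 -0.008 -0.006
 -0.007 -0.006 -0.005  0.     0.003  0.004]
index top [0.37585417 0.13231142] 0.10893280451940052 -162.8553857416939
index bot [0.35273539 0.12695253] 0.1326148169920402 -163.58741958848046
tick60 [0.40176066 0.22878107] 0.10126676704351632 140.54078315763576
bar ((0.4911709725856781, 0.16469240188598633), (0.018464215099811554, 0.05498648062348366), 85.66619873046875) [0.49105869 0.16366757 0.1478653 ] 139
bar side ((0.49154984951019287, 0.16289131343364716), (0.020184557884931564, 0.055745843797922134), 84.2781982421875) [0.49204011 0.15979471 0.13392257] 331 0.1534110999424615
funnel ((0.5311920046806335, 0.1769837588071823), 0.06802372634410858)
bluecup ((0.5518234372138977, 0.12160056829452515), 0.022934259846806526) 25
pot ((0.48238039016723633, -0.3765580952167511), 0.042701106518507004)
black [ 0.43488802 -0.08851348  0.0476651 ] 33
```

Call:
play_rows:
  deltas:
    - [[0.03, 0.05, 0], -0.05]
    - [[0.07, 0.105, 0], -0.1]
    - [[0.105, 0.155, 0.01], -0.2]
    - [[0.14, 0.205, 0.02], -0.25]
    - [[0.175, 0.25, 0.02], -0.3]
  grip: 1

```text
time: 1.78
tool_pos: [0.319, -0.3571, 0.2526]
tool_rot: [0.001, 0.999, -0.036, 0.001]
contact_force: [1.3, -0.1, 0.8]
gripper_width: 0.998
```

Call:
play_rows:
  deltas:
    - [[0.025, 0.055, 0], 0]
    - [[0.05, 0.11, 0], 0]
    - [[0.075, 0.165, 0], 0]
    - [[0.095, 0.22, 0], 0]
    - [[0.11, 0.28, 0], 0]

```text
time: 2.4
tool_pos: [0.4284, -0.0766, 0.2517]
tool_rot: [0.0, 0.999, -0.035, 0.001]
contact_force: [0.8, -0.1, 0.6]
gripper_width: 1.0
```

Call:
play_rows:
  deltas:
    - [[0.02, 0.055, 0], 0]
    - [[0.04, 0.11, 0], 0]
    - [[0.06, 0.165, 0], 0]
    - [[0.06, 0.22, 0], 0]
    - [[0.06, 0.23, 0], 0]

```text
time: 3.02
tool_pos: [0.4876, 0.1542, 0.2513]
tool_rot: [-0.0, 0.999, -0.032, -0.0]
contact_force: [-0.3, 0.1, -0.2]
gripper_width: 0.998
```

Run:
```python
from h import *
s=status.state();k=camera_params("wrist");p,d=grab_frame("wrist");cv2.imwrite("pics/w1.png",cv2.resize(p,None,fx=1.5,fy=1.5))
pt,dt=grab_frame("top");cv2.imwrite("pics/t2.png",pt)
print(s["tool_pos"],s["tool_rot"])
np.savez("f_w1.npz",p=p,d=d)
F=cloud("wrist",k,d,np.ones(d.shape,bool))
c=np.array([.4913,.1637])
m=(F[:,2]>.135)&(F[:,2]<.16)&(np.hypot(*(F[:,:2]-c).T)<.045);B=F[m];print("bar",cv2.minAreaRect(B[:,:2].astype(np.float32)),len(B),B.mean(0))
m=(F[:,2]>.1)&(F[:,2]<.112)&(np.hypot(*(F[:,:2]-[.564,.183]).T)<.045);B=F[m];print("fun",cv2.minEnclosingCircle(B[:,:2].astype(np.float32)),len(B),B.mean(0))
```

```text
[0.48762723 0.1542463  0.25125216] [-1.17239637e-04  9.99475846e-01 -3.23727026e-02 -1.68566762e-04]
bar ((0.4927629232406616, 0.16640712320804596), (0.017332205548882484, 0.05527883023023605), 84.74713134765625) 1054 [0.49508489 0.16626083 0.14952323]
fun ((0.5685158371925354, 0.1872817724943161), 0.03992782160639763) 1839 [0.56950541 0.18966722 0.10519342]
```

View pics/w1.png

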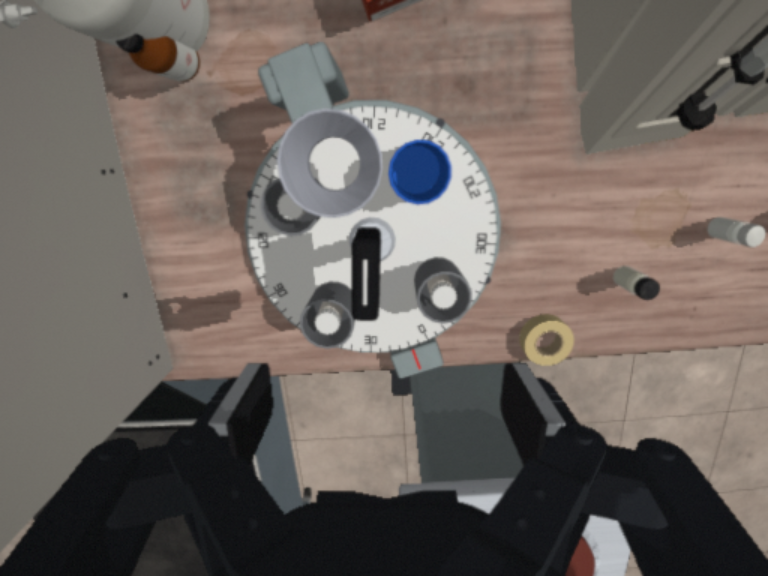

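Run:
```python
from h import *
k=camera_params("wrist");f=np.load("f_w1.npz");p=f["p"]
c=p[205:255,225:325];cv2.imwrite("pics/w1c.png",cv2.resize(c,None,fx=7,fy=7,interpolation=cv2.INTER_CUBIC))
d=f["d"];F=cloud("wrist",k,d,np.ones(d.shape,bool))
hsv=cv2.cvtColor(p,cv2.COLOR_BGR2HSV);m=((hsv[...,0]<8)|(hsv[...,0]>172))&(hsv[...,1]>110)&(hsv[...,2]>90)
m[:200]=0;m[260:]=0;m[:,:240]=0;m[:,310:]=0
R=cloud("wrist",k,d,m);print("red",len(R),R.mean(0))
# disc center: white/grey edge, search radial fit of base points z~.012-.03
m=(abs(F[:,2]-.022)<.007)
from scipy.optimize import least_squares
C=[.4925,.166]
a=np.arctan2(F[:,1]-C[1],F[:,0]-C[0]);r=np.hypot(F[:,1]-C[1],F[:,0]-C[0])
E=[]
for A in np.radians(np.arange(-180,180,4)):
    s=m&(abs(np.angle(np.exp(1j*(a-A))))<.035)&(r<.14)
    if s.sum()>20: i=np.nonzero(s)[0][np.argmax(r[s])];E.append(F[i,:2])
E=np.array(E);s=least_squares(lambda q:np.hypot(*(E-q[:2]).T)-q[2],[*C,.124],loss="soft_l1",f_scale=.001);print(s.x,np.round(s.fun*1000,1))
ce=s.x[:2];
for q,n in((R.mean(0)[:2],"idx"),(np.array([.5685,.1873]),"fun")):
    v=q-ce;print(n,np.hypot(*v),np.degrees(np.arctan2(v[1],v[0])))
```

```text
red 21 [0.36635662 0.12949422 0.02497609]
[0.49211575 0.16432687 0.11632852] [ -0.1  18.2  22.9  22.5  22.6  22.6  22.4  21.   -1.1  -0.4  -0.6 -37.5
 -46.7   0.2  -0.1  -0.2   6.3  -0.7  -0.6   0.2  -0.2   0.5   0.1   0.3
  -0.7  -0.7  -1.2  -0.9  -0.9   1.9  -1.2  -0.9  -0.6  -1.    0.    0.5
   5.2   6.4   0.8   0.6   0.6   0.8   0.9   0.4   0.1   0.1  21.7  10.5
   9.3 -18.3 -17.1 -17.5 -19.4 -22.4 -30.2   0.    0.5  -0.   -0.2  -0.4
   3.5  -0.2  -0.5  -0.5  -0.1  -0.2  -0.5   0.2   0.7   1.2   1.4   0.1
   0.3  -0.    0.6   0.4   0.4  -0.6   0.1 -25.7 -65.  -30.3  -0.3  -0.3
  -1.4  -0.1]
idx 0.1304939556177453 -164.51837850477858
fun 0.07976414101524008 16.73904652399911
```

View pics/w1c.png

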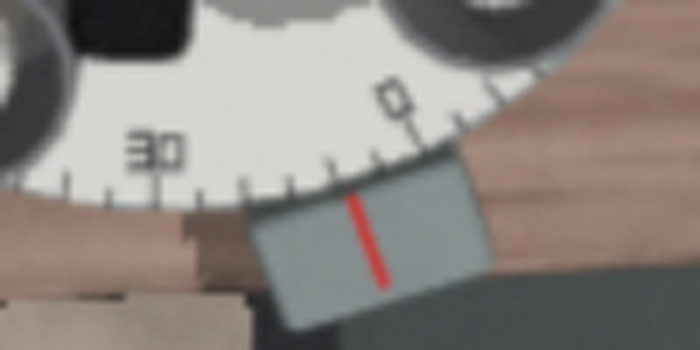

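The index line shows about 8.5 on the scale, so the disc must turn about +0.9 rad. Descending onto the bar grip.

Call:
play_rows:
  deltas:
    - [[0.0045, 0.0105, -0.01], -0.03]
    - [[0.0045, 0.0105, -0.06], -0.03]
    - [[0.0045, 0.0105, -0.11], -0.03]
    - [[0.0045, 0.0105, -0.133], -0.03]
    - [[0.0045, 0.0105, -0.133], -0.03]

```text
time: 3.75
tool_pos: [0.4909, 0.1601, 0.116]
tool_rot: [0.001, 0.999, -0.051, -0.002]
contact_force: [0.1, 0.9, 0.3]
gripper_width: 0.999
```

Call:
play_rows:
  deltas:
    - [[0, 0, 0], 0]
    - [[0, 0, 0], 0]
    - [[0, 0, 0], 0]
    - [[0, 0, 0], 0]
    - [[0, 0, 0], 0]
  grip: -1

```text
time: 4.38
tool_pos: [0.4938, 0.1672, 0.1202]
tool_rot: [-0.006, 0.999, -0.049, 0.002]
contact_force: [2.5, 20.2, 0.5]
gripper_width: 0.196
```

Call:
play_rows:
  deltas:
    - [[0.001, 0.003, -0.001], 0]
    - [[0.001, 0.003, -0.001], 0.1]
    - [[0.001, 0.003, -0.001], 0.25]
    - [[0.001, 0.003, -0.001], 0.4]
    - [[0.001, 0.003, -0.001], 0.55]

```text
time: 5.0
tool_pos: [0.4936, 0.1686, 0.1201]
tool_rot: [-0.004, 0.974, 0.226, 0.001]
contact_force: [-7.3, 12.4, 10.1]
gripper_width: 0.202
```

Call:
play_rows:
  deltas:
    - [[0, 0, 0], 0.13]
    - [[0, 0, 0], 0.24]
    - [[0, 0, 0], 0.32]
    - [[0, 0, 0], 0.36]
    - [[0, 0, 0], 0.36]

```text
time: 5.62
tool_pos: [0.493, 0.1693, 0.1201]
tool_rot: [-0.004, 0.919, 0.395, 0.001]
contact_force: [-8.1, 13.1, 10.0]
gripper_width: 0.199
```

Call:
play_rows:
  deltas:
    - [[0, 0, 0], 0]
    - [[0, 0, 0], 0]

```text
time: 5.88
tool_pos: [0.493, 0.1693, 0.1201]
tool_rot: [-0.004, 0.919, 0.395, 0.001]
contact_force: [-8.0, 13.9, 11.4]
gripper_width: 0.2
```

Call:
play_rows:
  deltas:
    - [[0, 0, 0], 0]
    - [[0, 0, 0], 0]
    - [[0, 0, 0], 0]
    - [[0, 0, 0], 0]
    - [[0, 0, 0.01], 0]
  grip: 1

```text
time: 6.5
tool_pos: [0.4927, 0.1648, 0.1266]
tool_rot: [-0.0, 0.919, 0.394, -0.001]
contact_force: [-0.4, -0.4, 1.2]
gripper_width: 1.0
```

Call:
play_rows:
  deltas:
    - [[0, 0, 0.05], 0]
    - [[0, 0, 0.1], 0]
    - [[0, -0.03, 0.14], -0.18]
    - [[-0.02, -0.06, 0.14], -0.36]
    - [[-0.02, -0.06, 0.14], -0.54]

```text
time: 7.12
tool_pos: [0.4734, 0.1037, 0.2692]
tool_rot: [0.0, 0.991, 0.131, 0.001]
contact_force: [-0.6, 0.7, -0.5]
gripper_width: 1.001
```

Run:
```python
from h import *
s=status.state();k=camera_params("wrist");p,d=grab_frame("wrist");cv2.imwrite("pics/w2.png",cv2.resize(p,None,fx=1.5,fy=1.5))
pt,dt=grab_frame("top");cv2.imwrite("pics/t3.png",cv2.resize(pt[150:270,130:260],None,fx=5.5,fy=4.9,interpolation=cv2.INTER_CUBIC))
print(s["tool_pos"],s["tool_rot"],s["time"],s["contact_force"])
np.savez("f_w2.npz",p=p,d=d)
q=proj(k,np.array([.3664,.1295,.025]))[0];print(q)
x,y=int(q[0]),int(q[1]);cv2.imwrite("pics/w2c.png",cv2.resize(p[max(y-40,0):y+25,max(0,x-50):x+50],None,fx=7,fy=7,interpolation=cv2.INTER_CUBIC))
F=cloud("wrist",k,d,np.ones(d.shape,bool))
c=np.array([.4925,.166])
m=(F[:,2]>.135)&(F[:,2]<.16)&(np.hypot(*(F[:,:2]-c).T)<.045);B=F[m];print("bar",cv2.minAreaRect(B[:,:2].astype(np.float32)),len(B),B.mean(0))
```

```text
[0.47335742 0.10370793 0.2692491 ] [2.94283132e-04 9.91396454e-01 1.30884680e-01 1.47822233e-03] 7.125 [-0.60075577  0.65179965 -0.54901924]
[223.52727432 221.01985178]
bar ((0.49219807982444763, 0.1668548285961151), (0.05557134374976158, 0.018679656088352203), 46.634490966796875) 1121 [0.4940707  0.16616053 0.14879334]
```

View pics/w2c.png

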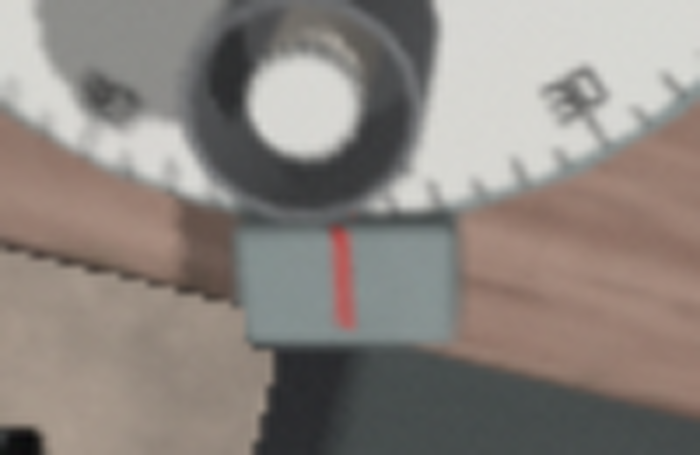

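View pics/w2.png

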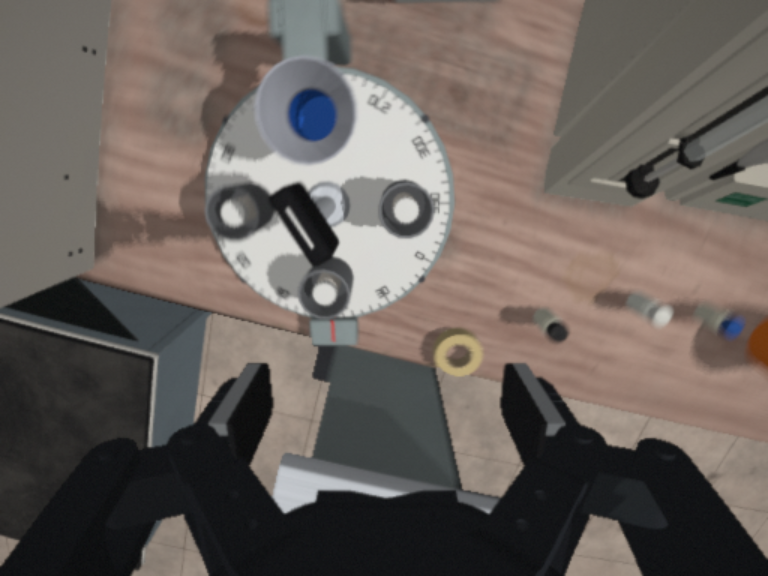

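View pics/t3.png

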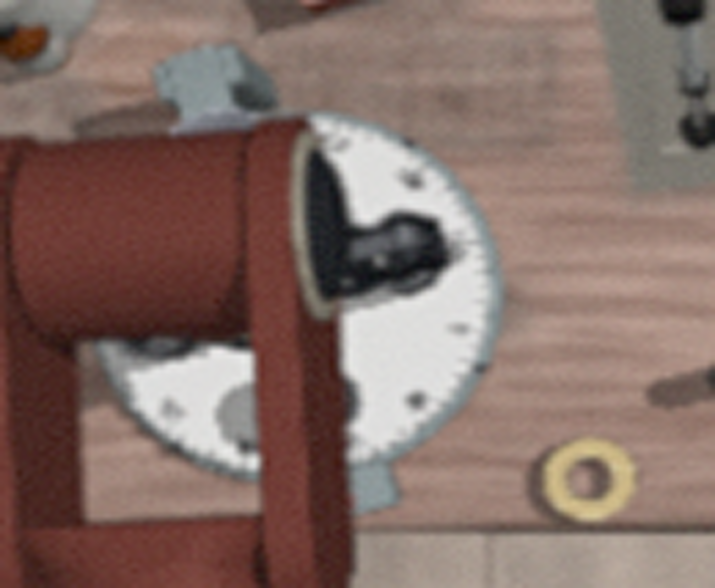

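The scale now reads about 60: the index line sits midway between the 30 and 90 figures, five ticks past 55–30, and the blue cup shows through the funnel at (310,112). Next I get clearances and exact vial positions.

Run:
```python
from h import *
fs=np.load("f_side.npz");F=cloud("side",camera_params("side"),fs["d"],np.ones((384,512),bool))
ft=np.load("f_top.npz");G=cloud("top",camera_params("top"),ft["d"],np.ones((384,512),bool))
for A,n in((F,"side"),(G,"top")):
  for y in np.arange(-.34,.1,.04):
    for z0,z1 in((.02,.1),(.1,.5)):
      m=(abs(A[:,1]-y)<.02)&(A[:,2]>z0)&(A[:,2]<z1)&(A[:,0]>.51)&(A[:,0]<.8)
      if m.sum()>5:print(n,round(y,2),z0,"minx",round(np.percentile(A[m,0],2),3),end="; ")
  print()
  m=(A[:,1]<-.4)&(A[:,1]>-.6)&(A[:,2]>.02)&(A[:,2]<.5)&(A[:,0]>.3)&(A[:,0]<.6);print("disp",np.percentile(A[m],[2,98],axis=0) if m.sum() else 0)
for n in("1","2"):
  pass
f=np.load("f_w2.npz");k=camera_params("wrist");W=cloud("wrist",k,f["d"],np.ones((384,512),bool))
m=(W[:,2]>.1)&(W[:,2]<.112)&(np.hypot(*(W[:,:2]-[.565,.186]).T)<.045);B=W[m][:,:2];print("fun",cv2.minEnclosingCircle(B.astype(np.float32)),len(B))
h=W[(W[:,2]>.104)&(W[:,2]<.112)&(np.hypot(*(W[:,:2]-[.565,.186]).T)<.04)]
from scipy.optimize import least_squares
s=least_squares(lambda q:np.hypot(*(h[:,:2]-q[:2]).T)-q[2],[.565,.186,.035],loss="soft_l1",f_scale=.001);print(s.x,len(h))
for nm,c in(("blue",(.49,-.268)),("white",(.481,-.184)),("black",(.435,-.09))):
    m=(W[:,2]>.044)&(W[:,2]<.055)&(np.hypot(*(W[:,:2]-c).T)<.03);print(nm,W[m].mean(0) if m.any() else 0,m.sum())
```

```text
side -0.34 0.02 minx 0.51; side -0.3 0.02 minx 0.611; side -0.3 0.1 minx 0.652; side -0.26 0.02 minx 0.601; side -0.26 0.1 minx 0.644; side -0.22 0.02 minx 0.595; side -0.22 0.1 minx 0.663; side -0.18 0.02 minx 0.593; side -0.18 0.1 minx 0.644; side -0.14 0.02 minx 0.579; side -0.14 0.1 minx 0.623; side -0.1 0.02 minx 0.572; side -0.1 0.1 minx 0.61; side -0.06 0.02 minx 0.565; side -0.06 0.1 minx 0.598; side -0.02 0.02 minx 0.564; side -0.02 0.1 minx 0.61; side 0.06 0.02 minx 0.511; side 0.1 0.02 minx 0.515; 
disp [[ 0.45791376 -0.52380422  0.02537387]
 [ 0.59824161 -0.40399581  0.10019411]]
top -0.34 0.02 minx 0.511; top -0.3 0.02 minx 0.605; top -0.3 0.1 minx 0.646; top -0.26 0.02 minx 0.599; top -0.26 0.1 minx 0.644; top -0.22 0.02 minx 0.596; top -0.22 0.1 minx 0.663; top -0.18 0.02 minx 0.593; top -0.18 0.1 minx 0.651; top -0.14 0.02 minx 0.584; top -0.14 0.1 minx 0.626; top -0.1 0.02 minx 0.569; top -0.1 0.1 minx 0.611; top -0.06 0.02 minx 0.566; top -0.06 0.1 minx 0.602; top -0.02 0.02 minx 0.565; top -0.02 0.1 minx 0.607; top 0.06 0.02 minx 0.512; top 0.1 0.02 minx 0.515; 
disp [[ 0.46973787 -0.59707166  0.02577017]
 [ 0.59851146 -0.40580366  0.10501129]]
fun ((0.5685302019119263, 0.1890903115272522), 0.04134749248623848) 1758
[0.56360864 0.18901392 0.0337643 ] 940
blue [ 0.49308018 -0.26244465  0.04723583] 135
white [ 0.48246953 -0.17928305  0.04758816] 146
black [ 0.43727001 -0.08519607  0.04751691] 139
```

Call:
play_rows:
  deltas:
    - [[0.002, -0.05, 0], 0.18]
    - [[0.004, -0.105, 0], 0.36]
    - [[0.006, -0.16, 0], 0.54]
    - [[0.01, -0.22, 0], 0.72]
    - [[0.012, -0.27, 0], 0.9]
  grip: 0.3

```text
time: 7.85
tool_pos: [0.4857, -0.1614, 0.2678]
tool_rot: [0.0, 0.846, 0.534, 0.0]
contact_force: [0.5, 0.9, -0.1]
gripper_width: 0.655
```

Call:
play_rows:
  deltas:
    - [[0.003, -0.04, 0], 0.18]
    - [[0.005, -0.08, -0.02], 0.34]
    - [[0.005, -0.1, -0.06], 0.41]
    - [[0.005, -0.1, -0.12], 0.41]
    - [[0.005, -0.1, -0.13], 0.41]

```text
time: 8.48
tool_pos: [0.4879, -0.258, 0.1323]
tool_rot: [-0.005, 0.722, 0.692, -0.001]
contact_force: [0.2, 0.4, -1.1]
gripper_width: 0.647
```

```bash
cat > m.py <<'E'
from h import *
import sys
s=status.state();k=camera_params("wrist");p,d=grab_frame("wrist");cv2.imwrite(f"pics/{sys.argv[1]}.png",cv2.resize(p,None,fx=1.5,fy=1.5))
print(s["tool_pos"],s["tool_rot"],s["time"],s["gripper_width"])
W=cloud("wrist",k,d,np.ones((384,512),bool))
for nm,c in(("blue",(.49,-.268)),("white",(.481,-.184)),("black",(.435,-.09))):
    m=(W[:,2]>.042)&(W[:,2]<.057)&(np.hypot(*(W[:,:2]-c).T)<.025);B=W[m]
    if m.any(): print(nm,B.mean(0),(B.min(0)+B.max(0))/2,m.sum())
E
python3 m.py w3
```

```text
[ 0.48789317 -0.25795249  0.13231287] [-0.00485087  0.72170677  0.69218134 -0.0008914 ] 8.475 0.6468563610076693
blue [ 0.49038123 -0.26455601  0.0484392 ] [ 0.49034426 -0.26553403  0.04626342] 403
white [ 0.48088848 -0.18245057  0.04888842] [ 0.48093587 -0.18242074  0.04684451] 489
```

View pics/w3.png

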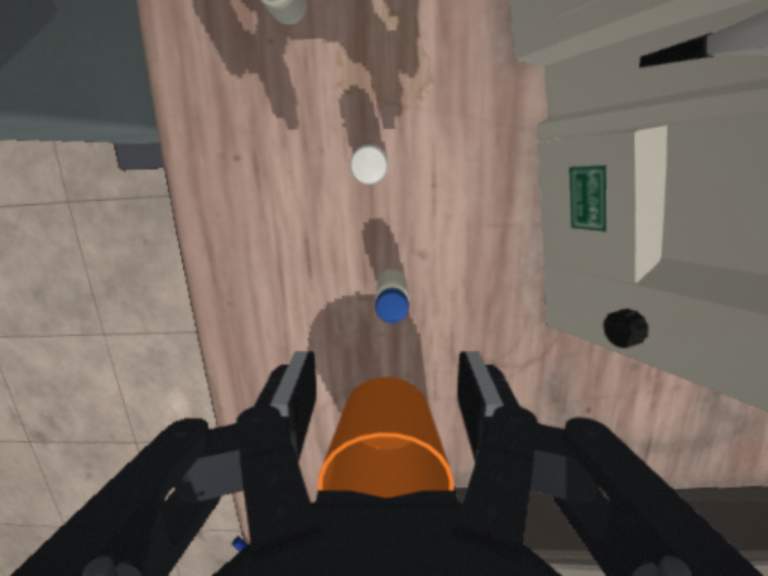

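Call:
play_rows:
  deltas:
    - [[0, 0, 0], 0]
    - [[0, 0, -0.01], 0]
    - [[0, 0, -0.01], 0]

```text
time: 8.9
tool_pos: [0.4909, -0.2598, 0.1281]
tool_rot: [0.001, 0.722, 0.692, 0.0]
contact_force: [-0.9, -0.5, -0.0]
gripper_width: 0.645
```

Call:
play_rows:
  deltas:
    - [[0, -0.006, -0.01], 0]
    - [[0, -0.006, -0.05], 0]
    - [[0, -0.006, -0.09], 0]
    - [[0, -0.006, -0.111], 0]
    - [[0, -0.006, -0.111], 0]

```text
time: 9.52
tool_pos: [0.4889, -0.265, 0.0139]
tool_rot: [-0.002, 0.723, 0.691, -0.0]
contact_force: [-0.4, 0.5, 0.5]
gripper_width: 0.647
```

Call:
play_rows:
  deltas:
    - [[0, 0, 0], 0]
    - [[0, 0, 0], 0]
    - [[0, 0, 0], 0]
    - [[0, 0, 0], 0]
  grip: -1

```text
time: 10.02
tool_pos: [0.4916, -0.2667, 0.0181]
tool_rot: [0.001, 0.722, 0.691, 0.0]
contact_force: [-1.2, 0.3, 6.4]
gripper_width: 0.231
```

Call:
play_rows:
  deltas:
    - [[0, 0, 0.02], 0]
    - [[0, 0, 0.07], 0]
    - [[0, 0.01, 0.13], 0]
    - [[0, 0.04, 0.18], -0.1]
    - [[0, 0.08, 0.21], -0.25]

```text
time: 10.65
tool_pos: [0.4914, -0.1859, 0.2312]
tool_rot: [0.003, 0.805, 0.593, 0.001]
contact_force: [0.5, 0.4, -0.6]
gripper_width: 0.229
```

Run:
```python
from h import *
for c in("side","top"):
  d=np.load(f"f_{c}.npz")["d"];A=cloud(c,camera_params(c),d,np.ones(d.shape,bool))
  for x in np.arange(.45,.8,.03):
    m=(abs(A[:,0]-x)<.015)&(A[:,2]>.11)&(A[:,1]>.21)&(A[:,1]<.45)
    print(c,round(x,2),m.sum(),[ (round(np.percentile(A[m,1],1),3),round(A[m&(A[:,1]<.33),2].max() if (m&(A[:,1]<.33)).any() else 0,3))] if m.any() else "")
s=status.state();print(s["tool_pos"],s["gripper_width"])
p,d=grab_frame("side");cv2.imwrite("pics/s4.png",p)
```

```text
side 0.45 824 [(np.float64(0.391), 0)]
side 0.48 811 [(np.float64(0.392), 0)]
side 0.51 817 [(np.float64(0.392), 0)]
side 0.54 822 [(np.float64(0.391), np.float64(0.112))]
side 0.57 811 [(np.float64(0.392), np.float64(0.11))]
side 0.6 819 [(np.float64(0.392), 0)]
side 0.63 798 [(np.float64(0.391), 0)]
side 0.66 855 [(np.float64(0.311), np.float64(0.129))]
side 0.69 1029 [(np.float64(0.294), np.float64(0.189))]
side 0.72 847 [(np.float64(0.297), np.float64(0.185))]
side 0.75 241 [(np.float64(0.392), 0)]
side 0.78 0 
top 0.45 629 [(np.float64(0.394), 0)]
top 0.48 619 [(np.float64(0.394), 0)]
top 0.51 626 [(np.float64(0.394), 0)]
top 0.54 623 [(np.float64(0.394), np.float64(0.114))]
top 0.57 603 [(np.float64(0.394), np.float64(0.111))]
top 0.6 599 [(np.float64(0.394), 0)]
top 0.63 601 [(np.float64(0.394), 0)]
top 0.66 677 [(np.float64(0.308), np.float64(0.134))]
top 0.69 855 [(np.float64(0.296), np.float64(0.189))]
top 0.72 670 [(np.float64(0.298), np.float64(0.175))]
top 0.75 141 [(np.float64(0.395), 0)]
top 0.78 0 
[ 0.49142078 -0.18586154  0.23122851] 0.22874257475985682
```

View pics/s4.png

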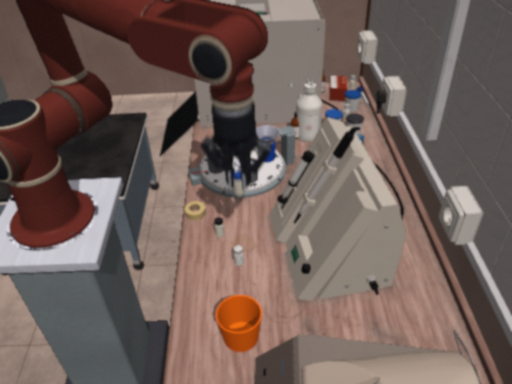

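Call:
play_rows:
  deltas:
    - [[0, 0.05, 0], -0.15]
    - [[0, 0.105, 0], -0.3]
    - [[0, 0.16, 0], -0.45]
    - [[0.005, 0.22, 0], -0.6]
    - [[0.015, 0.275, 0], -0.75]

```text
time: 11.32
tool_pos: [0.5052, 0.0911, 0.2274]
tool_rot: [0.0, 0.966, 0.258, 0.001]
contact_force: [0.5, -0.1, 0.1]
gripper_width: 0.231
```

Call:
play_rows:
  deltas:
    - [[0.02, 0.04, 0], -0.12]
    - [[0.04, 0.08, 0], -0.22]
    - [[0.055, 0.096, -0.01], -0.27]
    - [[0.0585, 0.097, -0.03], -0.27]
    - [[0.0585, 0.097, -0.03], -0.27]

```text
time: 11.95
tool_pos: [0.5622, 0.1852, 0.1934]
tool_rot: [0.0, 0.992, 0.128, -0.003]
contact_force: [0.1, -0.3, -0.3]
gripper_width: 0.23
```

Call:
play_rows:
  deltas:
    - [[0, 0, 0], 0]
    - [[0, 0, 0], 0]

```text
time: 12.2
tool_pos: [0.5642, 0.1855, 0.1972]
tool_rot: [-0.0, 0.992, 0.128, 0.001]
contact_force: [0.5, 0.1, 0.1]
gripper_width: 0.231
```

Run:
```python
from h import *
s=status.state();k=camera_params("wrist");p,d=grab_frame("wrist");cv2.imwrite("pics/w5.png",cv2.resize(p,None,fx=1.5,fy=1.5))
q,e=grab_frame("side");cv2.imwrite("pics/s5.png",cv2.resize(q[90:230,150:330],None,fx=4,fy=4,interpolation=cv2.INTER_CUBIC))
print(s["tool_pos"],s["tool_rot"],s["gripper_width"])
np.savez("f_w5.npz",p=p,d=d)
W=cloud("wrist",k,d,np.ones(d.shape,bool))
h=W[(W[:,2]>.104)&(W[:,2]<.112)&(np.hypot(*(W[:,:2]-[.565,.186]).T)<.04)]
from scipy.optimize import least_squares
if len(h)>20:
  s=least_squares(lambda q:np.hypot(*(h[:,:2]-q[:2]).T)-q[2],[.565,.186,.035],loss="soft_l1",f_scale=.001);print(s.x,len(h))
```

```text
[0.56421592 0.18552261 0.19724162] [-1.25202651e-05  9.91814052e-01  1.27688929e-01  6.50698254e-04] 0.23135056847410423
[0.56474572 0.18762135 0.03359892] 1070
```

View pics/w5.png

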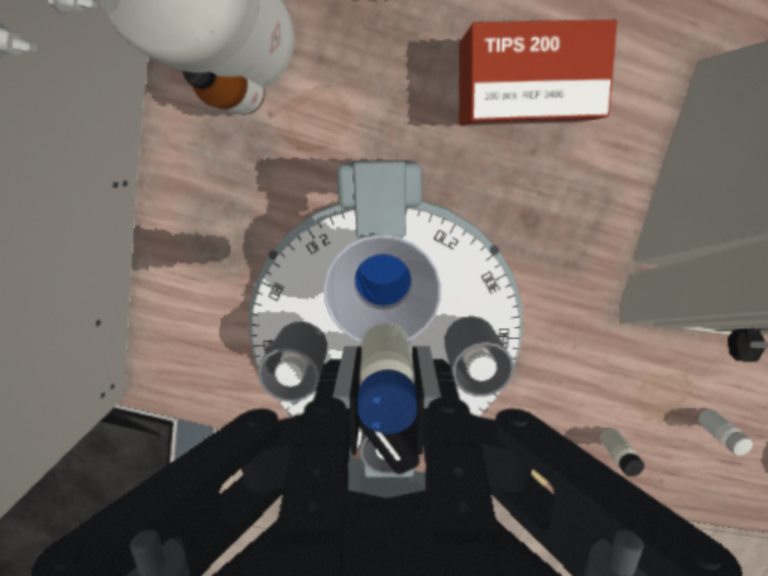

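View pics/s5.png

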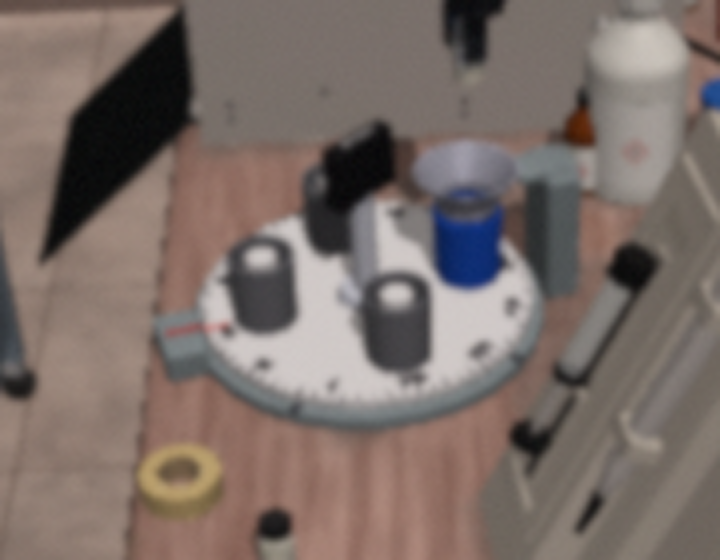

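The red index line runs straight into the red 60 tick, and the blue cup is centred below the funnel. Lowering and dropping.

Call:
play_rows:
  deltas:
    - [[0.0005, 0.001, -0.03], 0]
    - [[0.0005, 0.001, -0.06], 0]
    - [[0.0005, 0.001, -0.083], 0]
    - [[0.0005, 0.001, -0.083], 0]
    - [[0.0005, 0.001, -0.083], 0]

```text
time: 12.92
tool_pos: [0.5654, 0.1872, 0.1148]
tool_rot: [-0.0, 0.992, 0.128, 0.001]
contact_force: [-0.2, 0.3, 0.0]
gripper_width: 0.23
```

Call:
play_rows:
  deltas:
    - [[0, 0, 0], 0]
    - [[0, 0, 0], 0]
    - [[0, 0, 0], 0]
    - [[0, 0, 0], 0]
  grip: 0.3

```text
time: 13.42
tool_pos: [0.5646, 0.1872, 0.1135]
tool_rot: [-0.0, 0.992, 0.128, 0.0]
contact_force: [0.0, -1.2, 0.0]
gripper_width: 0.649
```

Call:
play_rows:
  deltas:
    - [[0, 0, 0.04], 0]
    - [[0, 0, 0.09], 0]
    - [[0, 0, 0.12], 0]
    - [[0, 0, 0.12], 0]

```text
time: 13.92
tool_pos: [0.5663, 0.1875, 0.2372]
tool_rot: [-0.0, 0.992, 0.128, 0.003]
contact_force: [-0.9, 0.3, -0.8]
gripper_width: 0.646
```

Run:
```python
from h import *
s=status.state();k=camera_params("wrist");p,d=grab_frame("wrist");cv2.imwrite("pics/w6.png",cv2.resize(p,None,fx=1.5,fy=1.5))
q,e=grab_frame("side");cv2.imwrite("pics/s6.png",cv2.resize(q[90:230,150:330],None,fx=4,fy=4,interpolation=cv2.INTER_CUBIC))
print(s["tool_pos"],s["tool_rot"],s["gripper_width"])
W=cloud("wrist",k,d,np.ones(d.shape,bool)).reshape(-1,3)
m=(np.hypot(*(W[:,:2]-[.565,.187]).T)<.02)
print(np.percentile(W[m][:,2],[5,25,50,75,95]))
v=W[m&(W[:,2]>.06)&(W[:,2]<.085)];print(v.mean(0) if len(v) else 0,len(v))
```

```text
[0.56632446 0.18754132 0.23722942] [-2.20819101e-04  9.91761847e-01  1.28050083e-01  3.40084484e-03] 0.6464796149082814
[0.07391226 0.31480859 0.32032146 0.32546057 0.3297429 ]
[0.56647586 0.18933576 0.07505772] 311
```

View pics/w6.png

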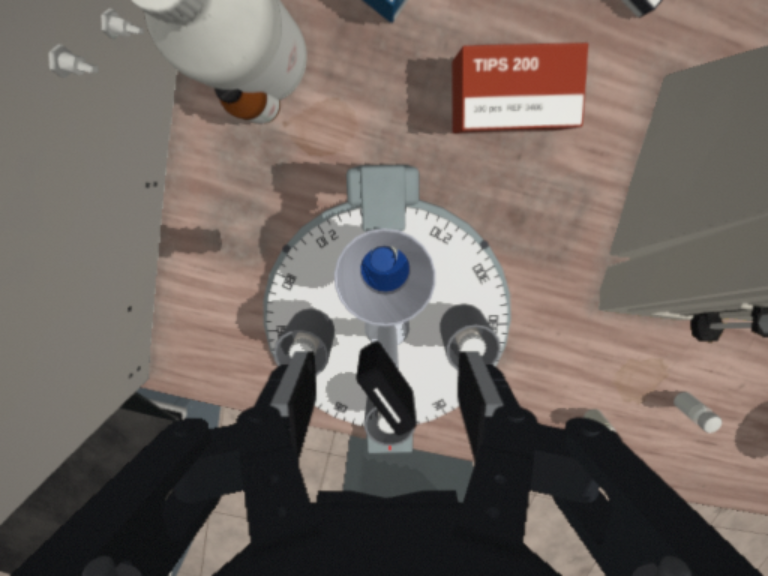

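View pics/s6.png

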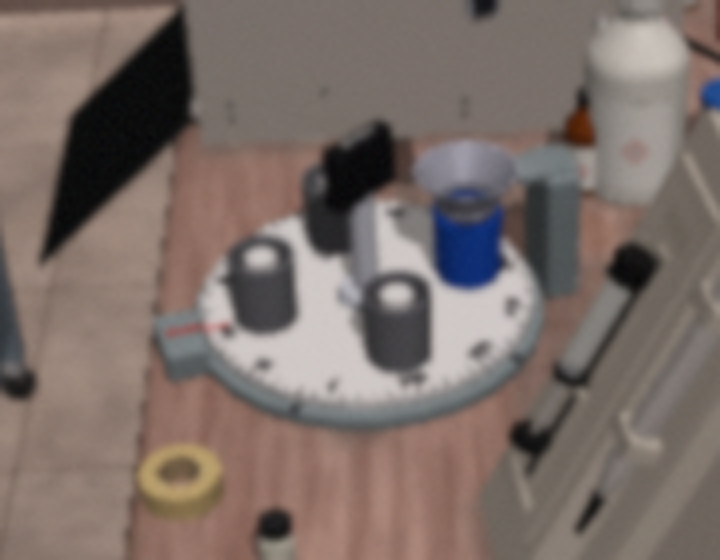

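The blue vial stands in the cup: its cap reads 75 mm high inside the throat, and the scale is unchanged. On to the black vial.

Call:
play_rows:
  deltas:
    - [[-0.03, -0.045, 0], 0]
    - [[-0.06, -0.095, 0], 0]
    - [[-0.085, -0.15, 0], 0]
    - [[-0.11, -0.205, 0], 0]
    - [[-0.129, -0.26, -0.02], 0]

```text
time: 14.65
tool_pos: [0.4345, -0.0742, 0.2125]
tool_rot: [0.0, 0.992, 0.128, 0.0]
contact_force: [0.6, -0.7, -0.3]
gripper_width: 0.652
```

Call:
play_rows:
  deltas:
    - [[0, -0.015, -0.04], 0]
    - [[0, -0.015, -0.08], 0]
    - [[0, -0.015, -0.09], 0]
    - [[0, -0.015, -0.09], 0]

```text
time: 15.15
tool_pos: [0.4348, -0.0874, 0.1222]
tool_rot: [-0.001, 0.992, 0.128, -0.001]
contact_force: [0.4, 0.1, 0.2]
gripper_width: 0.648
```

```bash
python3 m.py w7
```

```text
[ 0.43482345 -0.08735228  0.12223987] [-6.97751316e-04  9.91746763e-01  1.28204382e-01 -1.22778520e-03] 15.15 0.6484850026848599
white [ 0.48141877 -0.18091819  0.048098  ] [ 0.48081893 -0.18205941  0.04635862] 490
black [ 0.4366501  -0.08711587  0.04846676] [ 0.43586653 -0.08726589  0.04659832] 440
```

View pics/w7.png

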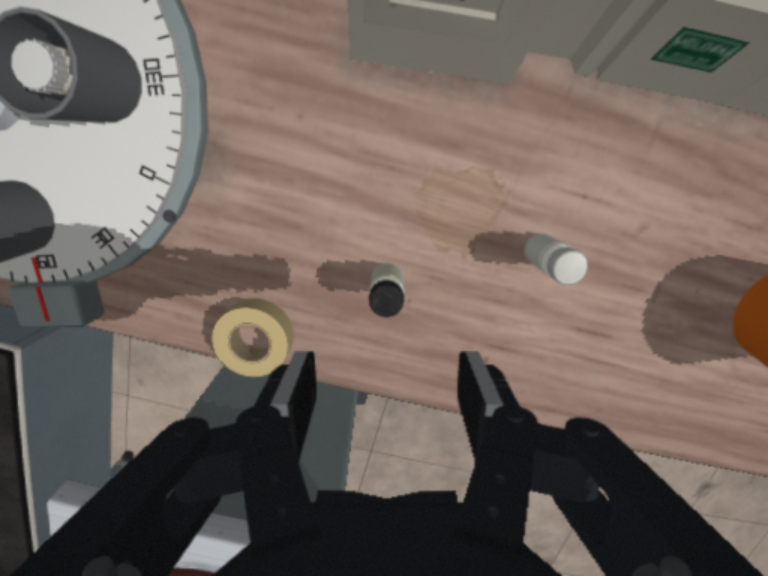

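Call:
play_rows:
  deltas:
    - [[0.001, -0.001, -0.04], 0]
    - [[0.001, -0.001, -0.08], 0]
    - [[0.001, -0.001, -0.106], 0]
    - [[0.001, -0.001, -0.106], 0]
    - [[0.001, -0.001, -0.106], 0]

```text
time: 15.82
tool_pos: [0.4384, -0.0893, 0.0196]
tool_rot: [0.001, 0.992, 0.128, 0.002]
contact_force: [0.4, -0.6, 1.2]
gripper_width: 0.648
```

Call:
play_rows:
  deltas:
    - [[0, 0, 0], 0]
    - [[0, 0, 0], 0]
    - [[0, 0, 0], 0]
    - [[0, 0, 0], 0]
  grip: -1

```text
time: 16.32
tool_pos: [0.4377, -0.0892, 0.0189]
tool_rot: [0.0, 0.992, 0.128, 0.001]
contact_force: [-1.5, 0.9, 6.4]
gripper_width: 0.225
```

Call:
play_rows:
  deltas:
    - [[0, 0, 0.03], 0]
    - [[0, 0, 0.08], 0]
    - [[0, 0, 0.14], 0]
    - [[0, 0, 0.18], 0]
    - [[0, -0.04, 0.19], 0]

```text
time: 16.95
tool_pos: [0.4384, -0.1287, 0.2118]
tool_rot: [0.002, 0.992, 0.13, 0.003]
contact_force: [0.2, -0.7, -0.4]
gripper_width: 0.229
```

Call:
play_rows:
  deltas:
    - [[0.01, -0.05, 0], 0]
    - [[0.02, -0.105, 0], 0]
    - [[0.03, -0.16, 0], 0]
    - [[0.04, -0.215, 0], 0]
    - [[0.0445, -0.247, -0.02], 0]

```text
time: 17.58
tool_pos: [0.4819, -0.3794, 0.1891]
tool_rot: [0.002, 0.992, 0.127, 0.001]
contact_force: [-0.1, 0.8, -0.9]
gripper_width: 0.227
```

Call:
play_rows:
  deltas:
    - [[0, 0, -0.04], 0]
    - [[0, 0, -0.06], 0]
    - [[0, 0, -0.06], 0]

```text
time: 17.95
tool_pos: [0.48, -0.3745, 0.1252]
tool_rot: [-0.002, 0.992, 0.128, -0.001]
contact_force: [-0.4, -0.3, -0.1]
gripper_width: 0.228
```

Run:
```python
from h import *
s=status.state();k=camera_params("wrist");p,d=grab_frame("wrist");cv2.imwrite("pics/w8.png",cv2.resize(p,None,fx=1.5,fy=1.5))
q,e=grab_frame("side");cv2.imwrite("pics/s8.png",q)
print(s["tool_pos"],s["gripper_width"])
W=cloud("wrist",k,d,np.ones(d.shape,bool))
m=(W[:,2]>.07)&(W[:,2]<.086)&(np.hypot(*(W[:,:2]-[.482,-.376]).T)<.06);B=W[m]
print(cv2.minEnclosingCircle(B[:,:2].astype(np.float32)),len(B))
```

```text
[ 0.48004465 -0.3744779   0.12515324] 0.22827798552133582
((0.48233717679977417, -0.37533530592918396), 0.042996011674404144) 1373
```

View pics/w8.png

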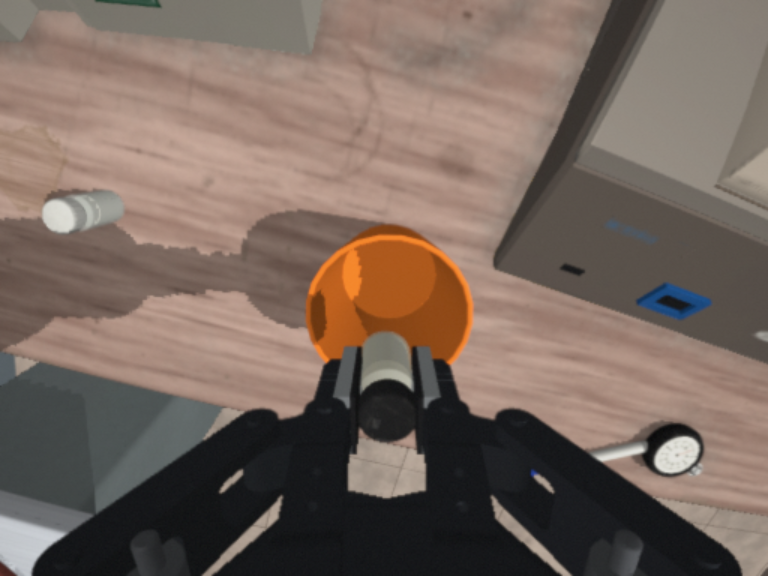

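View pics/s8.png

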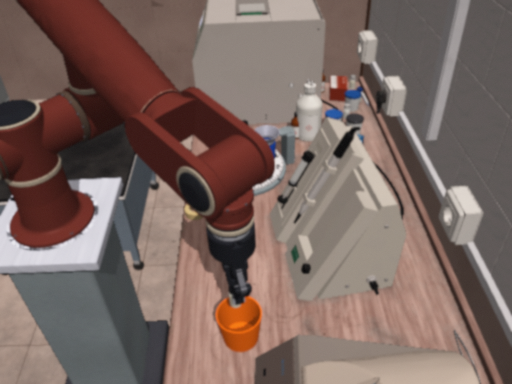

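The vial hangs over the pot, whose centre measures (0.482,-0.376), and the dispenser is clear on the right. Lowering a little and releasing.

Call:
play_rows:
  deltas:
    - [[0, 0, -0.02], 0]
    - [[0, 0, -0.034], 0]
    - [[0, 0, -0.034], 0]
    - [[0, 0, -0.034], 0]

```text
time: 18.55
tool_pos: [0.4811, -0.3759, 0.0933]
tool_rot: [-0.0, 0.992, 0.128, 0.0]
contact_force: [0.5, -0.1, -0.1]
gripper_width: 0.229
```

Call:
play_rows:
  deltas:
    - [[0, 0, 0], 0]
    - [[0, 0, 0], 0]
    - [[0, 0, 0], 0]
    - [[0, 0, 0], 0]
  grip: 0.3

```text
time: 19.05
tool_pos: [0.4811, -0.3759, 0.0935]
tool_rot: [0.0, 0.992, 0.128, 0.0]
contact_force: [0.5, -0.2, 0.4]
gripper_width: 0.648
```

Call:
play_rows:
  deltas:
    - [[0, 0, 0.04], 0]
    - [[0, 0, 0.09], 0]
    - [[-0.02, 0.01, 0.13], 0]
    - [[-0.05, 0.03, 0.15], 0]
    - [[-0.05, 0.03, 0.15], 0]

```text
time: 19.68
tool_pos: [0.431, -0.346, 0.2463]
tool_rot: [0.002, 0.992, 0.128, 0.002]
contact_force: [-0.2, -0.3, 0.2]
gripper_width: 0.652
```

Run:
```python
from h import *
s=status.state();p,d=grab_frame("wrist");cv2.imwrite("pics/w9.png",cv2.resize(p,None,fx=1.5,fy=1.5))
q,e=grab_frame("side");cv2.imwrite("pics/s9.png",cv2.resize(q[90:370,130:330],None,fx=2.1*1.3,fy=2.1,interpolation=cv2.INTER_CUBIC))
print(s["tool_pos"],s["gripper_width"],s["contact_force"],s["time"])
k=camera_params("side")
for n in("vial_white","tape","waste_pot","vial_black","carton_a"):
  for o in outline_of("side",n)[:2]:
    P=cloud("side",k,e,o["region"]);t=np.percentile(P[:,2],90);Q=P[P[:,2]>t-.006];print(n,round(o["confidence"],2),np.round((Q.min(0)+Q.max(0))/2,3))
```

```text
[ 0.43095077 -0.34600388  0.24629856] 0.6522407569760101 [-0.18431693 -0.34908141  0.22771741] 19.675
vial_white 0.6 [ 0.48  -0.186  0.047]
tape 0.52 [ 0.491 -0.084  0.256]
waste_pot 0.62 [ 0.482 -0.376  0.075]
waste_pot 0.47 [ 0.555 -0.058  0.239]
vial_black 0.63 [ 0.48  -0.38   0.052]
```

View pics/w9.png

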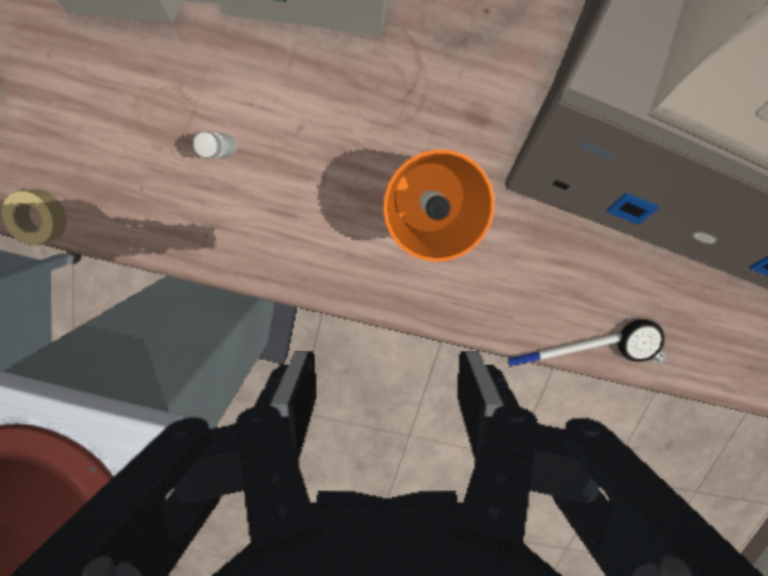

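View pics/s9.png

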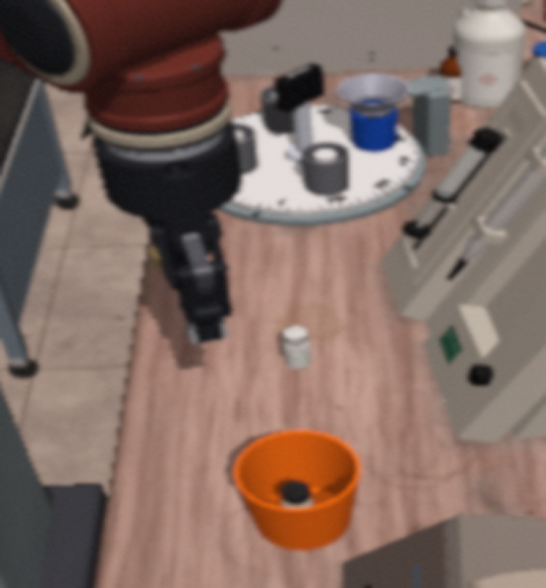

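The black vial stands in the upright pot at (437,206), and the white vial and tape are where they were. Handing in.

```bash
python3 -c "
from plant import *
print(ticket.job_done())"
```

```text
the job is handed in; nothing more can be done
None
```

The job is done and handed in at about 20 s of the 66 s allowed; the hand-in gives no verdict.

- **Carousel:** I turned it by the bar grip from about 8.5 to about 60. The red index line runs into the red 60 tick. The bar angle gives 60.4.
- **Blue-capped vial:** I dropped it through the funnel. It stands in the blue cup, with its cap at about 75 mm, which fits a vial standing on the cup's floor.
- **Black-capped vial:** I dropped it into the orange pot. It stands there with its cap at about 52 mm, and the pot is upright and did not move.
- **Other things:** The white vial stands within about 2 mm of where it was. I checked the tape roll only by eye, in the last wrist picture. I did not measure the carton again, but nothing went near it.
- **Disagreements:** In the last side picture the network's "tape" report was wrong because the arm hid the roll, and its second "waste_pot" report was a false one. While I turned the bar, the wrist felt 15 to 20 N because the grip was about 3 mm off centre, well under the limit.

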